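# Load the cooling trough and preset its water valve

### The arm

A 6-joint arm with a two-finger parallel gripper is mounted at the origin on the work surface. World frame = base frame: x ahead of the robot, y to its left, z up, the work surface at z = 0. Lengths are in m, angles in rad, forces in N, time in s.
With the tool pointing down it reaches from about 0.375 to 0.9 m from the base axis. Payload 3.1 kg.
Tool frame: the origin (TCP) lies at the very end of the fingers, on their centre line; the grasp point (between the pads) lies 19 mm behind it; z points along the fingers, x is the direction in which the jaws open and shut, and the axes are right-handed (so a half turn about z gives the same grasp; the last joint's range is limited). The gripper opens to 87 mm and grips with 3 to 60 N. Pads are 19 mm wide; open, the fingers measure 117 mm over their backs; the gripper's body (75 mm by 190 mm) begins 51 mm behind the grasp point.
Start: joints at [1.163, 0.527, 1.433, -0, 1.181, -0.178], TCP at [0.142, 0.609, 0.223] pointing down, gripper open.
Joint ranges: [-3.08, 3.08], [-0.75, 2.2], [0.22, 2.44], [-1.43, 4.57], [0, 2.65], [-2.85, 2.85]. Speed limits (rad/s): [2.79, 2.79, 3.14, 3.14, 3.14, 3.14].

### API

Orientations are given as a 3x3 rotation matrix whose columns are the frame's x, y, z axes.
In Python, from station import r gives the robot as it stands. Calls block until the motion is done:
- r.move_ptp(position, orientation): joint-space move of the TCP to a pose.
- r.move_l(position, attitude=None, rate=0.15): straight line of the TCP; attitude=None keeps the orientation; rate is the mean speed in m/s.
- r.movej(angles): joint-space move.
- r.set_gripper(opening, effort=None): opening from 0.0 (shut) to 1.0 (fully open); effort is the grip in N (None keeps the last); returns when the fingers have stopped.
- r.hold(seconds).
- r.solve_ik(position, orientation): joint angles nearest the present ones, or None.
- r.read_state(): the state.
- r.capture(name): name is "side" or "top"; returns a dict with "frame" (400x640x3 uint8, red, green, blue), "range_z" (400x640 float32, m along the optical axis (not along the pixel's ray), 0 where there is no reading), "fovy" (degrees; the focal length in pixels is half the picture's height over the tangent of half this angle, whatever the lens; pixels are square), "cx", "cy" (the principal point, pixels), "dist" ([k1, k2, p1, p2, k3] as OpenCV has them; the pictures are not rectified), "view" (4x4, takes a point from world to camera coordinates). Camera axes: x right, y down, z forward; pixel columns grow to the right and rows downward; lengths in m; the calibration is good to about 2 mm. A picture is of the moment at which its call begins.
A pose or a line that the arm cannot do raises r.IKError and nothing moves.
- r.finish_job(): hands the job in, once; it reports no verdict.
The state is a dict: "clock": time; "joints": joint angles; "qd": joint speeds; "joint_torque": joint torques, N m; "tcp_pos": TCP position; "eef_rot": TCP orientation; "contact_force": force on the tool from outside, world axes, zero at the start; "moment": the same for the moment, N m; "width": opening from 0.0 (shut) to 1.0 (fully open).
Only numpy, scipy, OpenCV 4.12 (cv2) and the standard library are available. Lean on these libraries where they do the work, as an engineer would, in place of code of your own. Each camera call takes 0.05 s, during which the arm holds its last target. There are 200 camera calls.

### The job

The cooling water is still off at the main: finish loading the trough by standing the white-capped round jar and the blue-capped square bottle from the bench upright on its floor, in the gap between the two jars already in it, and let go of them. Then preset the feed valve: turn its green handwheel by the red handle clockwise (seen from above) until it is shut against its stop, back it off exactly two full turns, and finish while holding: stay gripping the handle there, ready for the water to be let in. Leave everything else on the bench where it stands.

Things in the scene. Friction and masses are not known exactly. Their poses are not given: they have to be found in the camera images.
- trough_in (a point): centre of the inner floor of the stainless cooling trough, an open box fixed to the bench (with its valve it may stand anywhere in the middle of the bench, turned a little). Inside 58 mm along its x, 206 mm along its y, walls 4 mm thick; the floor is 12 mm above the bench and the rim 30 mm above the floor. z is up. The feed pipe and valve are on its +y end, an overflow bend on its -y end; both pipes are lower than the rim.
- roundjar_mid (a point): centre (half-way up) of the round jar to be loaded: diameter 50 mm, 100 mm high, clear grey-white with a white screw cap (44 mm wide, the top 22 mm), 0.14 to 0.26 kg. Starts upright on the bench; z is its axis.
- squarejar_mid (a point): centre (half-way up) of the square bottle to be loaded: 46 x 46 mm across its x and y faces, 100 mm high, pale yellow with a paper label and a blue screw cap (34 mm wide, the top 22 mm), 0.14 to 0.26 kg. Starts upright on the bench; z is up.
- orangejar_mid (a point): centre (half-way up) of the round orange jar with white cap already at the -y end of the trough: diameter 46 mm, 95 mm high, loose.
- clearjar_mid (a point): centre (half-way up) of the round grey jar with white cap already at the +y end of the trough: diameter 46 mm, 88 mm high, loose.
- wheel_hub (a point): centre of the valve's green handwheel (103 mm outside diameter, three spokes, rim 11 mm thick), on the upright stem axis, in the plane of the rim, 112 mm above the bench; same axes as trough_in and 215 mm from it along its +y. Nothing on the wheel but the handle rises more than 12 mm above this point.
- handle: red revolving crank handle standing upright on the handwheel, 42 mm from the stem axis: a barrel of 21 mm diameter and 50 mm height that spins freely on its own pin, so it can be held without turning the hand while it is led round the stem. Origin on its axis half-way up, 36 mm above wheel_hub; its own turn about z means nothing.
- wheel (a joint): angle of the handwheel in rad: 0 is shut against the stop, growing counter-clockwise seen from above as the valve opens, counting whole turns (4 turns to full open); 6.283 is one turn. It starts between 0.4 and 1.2 turns open. At 0 the handle is on the +x side of wheel_hub (in that point's axes). Turning takes about 3 N at the handle; it stays where it is left.
- sprayer: blue spray bottle, 86 mm diameter, 170 mm high, a bystander; origin under its centre.
- brownbottle_mid (a point): centre of a dark brown round bottle with black cap, 58 mm diameter, 120 mm high, a bystander.
- shortjar_mid (a point): centre of a short white jar, 60 mm diameter, 60 mm high, a bystander: not to be loaded.
- tub: large white tub with lid, 128 mm diameter, 137 mm high, a bystander; origin under its centre.
- beaker: glass beaker, 70 mm diameter, 85 mm high, a bystander; origin under its centre.
- spatula: thin steel lab spatula 170 mm long lying on the bench, a bystander.
- roundjar: the same round jar, whole; origin under its centre.
- squarejar: the same square bottle, whole; origin under its centre.
Things that resemble listed ones, but are neither listed nor needed, are in the scene too. Several things look just like the squarejar: the one meant starts farthest from the robot's base. Leave any purple look-alike of the roundjar alone.

How it is judged:
By the outcome, as a careful person would: the job done as asked, in the order asked, and still so for the second after the job is handed in, while the arm keeps its last pose, push and grip.
It also fails if it takes over 70 s, if anything falls off the work surface, if the arm or the gripper's body presses on something with over 40 N, if the wrist force passes 120 N, or if a joint passes its speed limit or range.

## Working session

There is one attempt and no reset: what is moved stays moved. The work goes in short steps, each a Python script; the robot and the scene stay as the last script left them, time stands still between calls to the robot, and variables do not carry over. Pictures are saved under pics/ and viewed, about 8 in all and at most 12, crops included, and the job is handed in when it is done.

```bash
mkdir -p pics; ls; cat > h.py <<'E'
import numpy as np, cv2
from station import r
def cap(n):
    c=r.capture(n); h=c["frame"].shape[0]; f=h/2/np.tan(np.radians(c["fovy"])/2)
    c["K"]=np.array([[f,0,c["cx"]],[0,f,c["cy"]],[0,0,1.]]); c["D"]=np.array(c["dist"],float); c["V"]=np.array(c["view"]); return c
def ray(c,uv):
    p=cv2.undistortPoints(np.array(uv,float).reshape(-1,1,2),c["K"],c["D"]).reshape(-1,2)
    d=np.c_[p,np.ones(len(p))]@c["V"][:3,:3]; o=-c["V"][:3,:3].T@c["V"][:3,3]; return o,d
def onplane(c,uv,z):
    o,d=ray(c,uv); return o+d*((z-o[2])/d[:,2])[:,None]
def cloud(c):  # world xyz per pixel
    h,w=c["range_z"].shape; v,u=np.mgrid[:h,:w]
    o,d=ray(c,np.c_[u.ravel(),v.ravel()]); P=o+d*c["range_z"].reshape(-1,1)
    P[c["range_z"].ravel()==0]=np.nan; return P.reshape(h,w,3)
def down(a): # tool down, jaw axis at angle a
    x=np.array([np.cos(a),np.sin(a),0]); z=np.array([0,0,-1.]); return np.c_[x,np.cross(z,x),z]
def save(c,n): cv2.imwrite("pics/"+n,c["frame"][:,:,::-1])
E
python3 - <<'E'
from h import *
for n in("top","side"):
    c=cap(n); save(c,n+"1.png"); np.savez(n+"1.npz",**c)
    print(n,c["K"][0,0],c["D"],(-c["V"][:3,:3].T@c["V"][:3,3]).round(3), c["V"][2,:3].round(2))
print(r.read_state())
E
```

```text
pics
top 423.0078074257039 [-0.09366471  0.          0.          0.          0.        ] [ 0.423 -0.006  1.346] [ 0.09 -0.01 -1.  ]
side 385.0572539811324 [-0.07134084  0.          0.          0.          0.        ] [ 0.353 -0.798  0.84 ] [ 0.14  0.73 -0.67]
{'clock': 0.1, 'joints': array([ 1.16351051e+00,  5.28344502e-01,  1.43375642e+00, -6.76450520e-06,
        1.18141329e+00, -1.78523568e-01]), 'qd': array([-5.24456258e-04, -8.84632860e-05, -4.55472018e-03,  3.97622719e-05,
        4.65483506e-04,  2.12497188e-03]), 'joint_torque': array([-6.27533227e-04, -4.40987349e+01, -1.77149892e+01,  6.34478359e-02,
        5.33785298e-02, -5.01133684e-05]), 'tcp_pos': array([0.14145751, 0.60811147, 0.22169277]), 'eef_rot': array([[ 2.26768971e-01,  9.73948286e-01, -7.55419715e-04],
       [ 9.73946741e-01, -2.26769982e-01, -1.76685460e-03],
       [-1.89213153e-03, -3.35070770e-04, -9.99998154e-01]]), 'contact_force': array([-0.51010604,  0.25075332, -0.00778897]), 'moment': array([-0.00816342, -0.01743153,  0.04660761]), 'width': 1.0015746613367535}
```

View pics/top1.png

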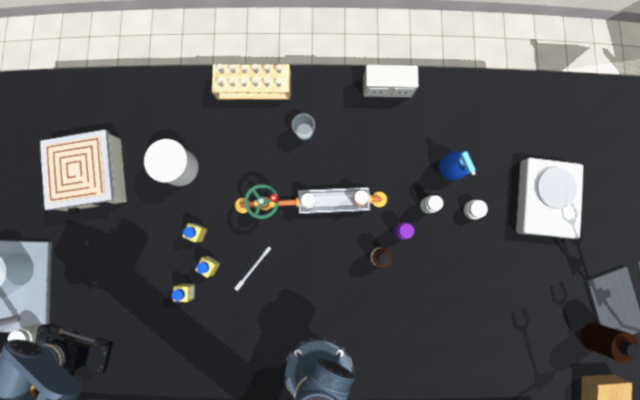

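View pics/side1.png

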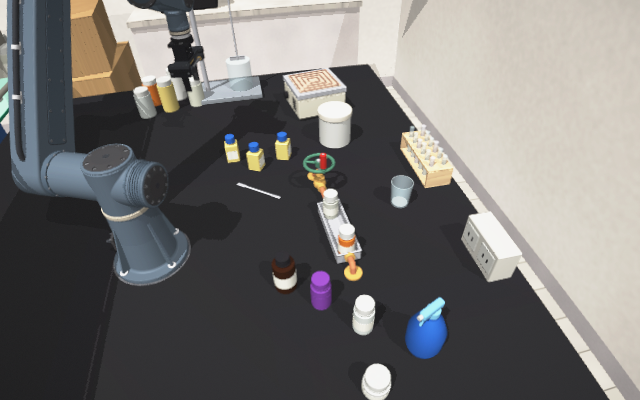

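Top view: image up is +x, left is +y.
- Square bottle candidates: blue-capped bottles at (194,233), (207,267) and (183,293). The farthest from the base looks like (194,233).
- Round jar candidates: (431,204) is tall with a white cap, (475,210) is the short jar, and (404,231) is the purple look-alike. I choose (431,204).
- Trough: centre about (335,200), with the wheel at (262,202) and the red handle at (273,198).

I'll measure these next and check the choices in a close crop.

```bash
cat > m1.py <<'E'
from h import *
C={n:dict(np.load(n+"1.npz")) for n in("top","side")}
T,S=C["top"],C["side"]; P=cloud(T); Q=cloud(S)
A=np.concatenate([P.reshape(-1,3),Q.reshape(-1,3)])
hsv=cv2.cvtColor(T["frame"],cv2.COLOR_RGB2HSV)
def blob(m,name,c=None,rad=25):
    n,l,s,ce=cv2.connectedComponentsWithStats(m.astype(np.uint8))
    for i in range(1,n):
        if s[i,4]>15:
            z=np.nanmedian(P[l==i][:,2]); w=onplane(T,[ce[i]],z)[0]
            print(name,ce[i].round(1),s[i,2:],"z%.3f"%z,w.round(4),"r %.3f"%np.hypot(*w[:2]))
H,Sa,V=[hsv[:,:,i].astype(int) for i in range(3)]
ok=(P[:,:,2]>.02)&(P[:,:,2]<.2)&(np.abs(P[:,:,1])<.75)&(P[:,:,0]>.1)
blob(ok&(abs(H-112)<12)&(Sa>150)&(V>80),"blue")
blob(ok&(abs(H-140)<12)&(Sa>120),"purple")
blob(ok&((H<6)|(H>174))&(Sa>150)&(V>80),"red")
blob(ok&(abs(H-75)<20)&(Sa>80)&(V>40),"green")
blob(ok&(Sa<40)&(V>190)&(P[:,:,2]>.05),"white")
# trough: points 8..50mm
for n,(x,y) in dict(wj=(431,204),sj=(475,210),sq=(194,233),brown=(381,257),beaker=(303,127)).items():
    w=P[y-22:y+22,x-22:x+22].reshape(-1,3); w=w[w[:,2]>.03]; print(n,"maxz",np.nanpercentile(w[:,2],98).round(3))
a=cv2.resize(T["frame"][150:310,160:320],(480,480),interpolation=3); b=cv2.resize(S["frame"][250:400,270:460],(608,480),interpolation=3)
c=cv2.resize(T["frame"][180:240,230:400],(1088,384),interpolation=3)
o=np.zeros((864,1088,3),np.uint8); o[:480,:480]=a;o[:480,480:]=b;o[480:]=c
cv2.imwrite("pics/crop1.png",cv2.resize(o,(755,600),interpolation=cv2.INTER_AREA)[:,:,::-1])
E
python3 m1.py
```

```text
blue [452.5 166.5] [ 28  28 551] z0.092 [ 0.6399 -0.4029  0.0919] r 0.756
blue [188.8 231.9] [12  9 90] z0.100 [0.4371 0.3856 0.0998] r 0.583
blue [201.9 267.2] [11 10 89] z0.100 [0.3338 0.3435 0.1004] r 0.479
blue [177.3 294.6] [12 11 98] z0.099 [0.2524 0.4158 0.0993] r 0.486
purple [403.3 230.7] [ 20  17 271] z0.098 [ 0.4451 -0.2492  0.0979] r 0.510
red [274.  197.8] [ 9  8 36] z0.172 [0.5333 0.1259 0.1716] r 0.548
green [468.3 161.2] [10 18 41] z0.168 [ 0.6427 -0.4253  0.1685] r 0.771
green [259.3 201.2] [ 33  35 369] z0.116 [0.5283 0.1749 0.1164] r 0.557
white [219.3  66.2] [ 6  6 29] z0.109 [0.9429 0.3091 0.1087] r 0.992
white [231.6  66.8] [ 6  6 25] z0.105 [0.9421 0.2717 0.1055] r 0.980
white [243.4  67. ] [ 6  5 25] z0.099 [0.9442 0.2367 0.0988] r 0.973
white [254.5  66.2] [ 6  6 26] z0.108 [0.9427 0.2007 0.1081] r 0.964
white [266.3  67. ] [ 5  5 22] z0.106 [0.9413 0.1651 0.1056] r 0.956
white [278.2  67.4] [ 5  7 24] z0.101 [0.9418 0.1288 0.1013] r 0.951
white [392.1  75.9] [  51   24 1113] z0.100 [ 0.9185 -0.2208  0.1002] r 0.945
white [286.7  72.2] [ 2 12 16] z0.070 [0.93
[... 551 characters left out ...]
.125 [0.6196 0.6804 0.1252] r 0.920
white [305.3 134.5] [14  6 31] z0.080 [0.7368 0.0442 0.0799] r 0.738
white [165.5 160.3] [  42   43 1426] z0.137 [0.6449 0.4508 0.1369] r 0.787
white [542.4 198.1] [  37   78 2354] z0.064 [ 0.5486 -0.6994  0.0637] r 0.889
white [360.8 197. ] [ 13  14 145] z0.107 [ 0.5436 -0.1224  0.1073] r 0.557
white [307.7 200.4] [ 15  15 178] z0.100 [0.5332 0.0341 0.0996] r 0.534
white [434.9 203.3] [ 15  16 185] z0.100 [ 0.5272 -0.3447  0.0995] r 0.630
white [260.6 200.6] [ 6  5 20] z0.124 [0.5293 0.1699 0.1242] r 0.556
white [478.5 208.5] [ 16  18 222] z0.060 [ 0.5153 -0.4923  0.0601] r 0.713
wj maxz 0.105
sj maxz 0.065
sq maxz 0.105
brown maxz 0.123
beaker maxz 0.088
```

View pics/crop1.png

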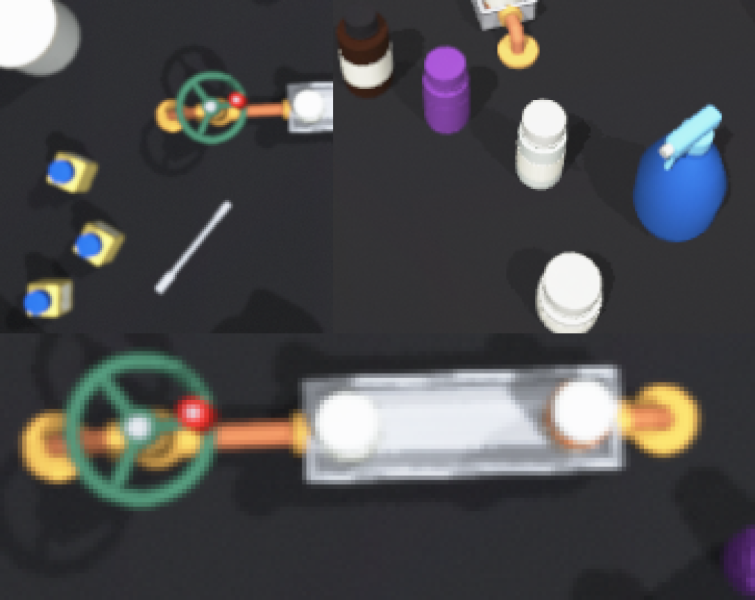

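Choices confirmed. The crop shows a tall white-capped round jar, clearly different from the short white one and the purple one. The farthest blue-capped bottle is the upper one, at r=0.583. The red handle is on the trough side of the wheel. Now the finer measurement.

```bash
cat > m2.py <<'E'
from h import *
def capc(P,x,y,z,rad,tol=.006):
    w=P.reshape(-1,3); w=w[(np.hypot(w[:,0]-x,w[:,1]-y)<rad)&(abs(w[:,2]-z)<tol)]
    if len(w)<10: return None
    (cx,cy),R=cv2.minEnclosingCircle(w[:,:2].astype(np.float32)); return np.r_[cx,cy,R,w[:,:2].mean(0),len(w)].round(4)
if __name__=="__main__":
    T,S=[dict(np.load(n+"1.npz")) for n in("top","side")]; P,Q=cloud(T),cloud(S)
    for n,(x,y,z) in dict(round=(.527,-.345,.1),square=(.437,.3856,.1),orange=(.5436,-.122,.107),clear=(.533,.034,.1),red=(.533,.126,.173),sprayer=(.64,-.40,.17)).items():
        for a in(P,Q): print(n,capc(a,x,y,z,.035))
    for c,a in((T,P),(S,Q)):
        hsv=cv2.cvtColor(c["frame"],cv2.COLOR_RGB2HSV)
        m=(abs(hsv[:,:,0].astype(int)-27)<9)&(hsv[:,:,1]>40)&(np.hypot(a[:,:,0]-.437,a[:,:,1]-.386)<.04)&(a[:,:,2]>.01)
        w=a[m]; s=w[abs(w[:,2]-np.percentile(w[:,2],97))<.006]
        for q in(w,s): print("sq",len(q),cv2.minAreaRect(q[:,:2].astype(np.float32)),q[:,2].max().round(3))
        g=(abs(hsv[:,:,0].astype(int)-75)<20)&(hsv[:,:,1]>60)&(np.hypot(a[:,:,0]-.528,a[:,:,1]-.175)<.08)&(a[:,:,2]>.10)
        v,u=np.nonzero(g); w=onplane(c,np.c_[u,v],.115)
        print("wheel",cv2.minEnclosingCircle(w[:,:2].astype(np.float32)), cv2.fitEllipse(cv2.convexHull(w[:,:2].astype(np.float32))))
        t=(a[:,:,2]>.034)&(a[:,:,2]<.048)&(abs(a[:,:,0]-.538)<.06)&(abs(a[:,:,1]+.045)<.125)
        print("rim",t.sum(),cv2.minAreaRect(a[t][:,:2].astype(np.float32)))
        np.save(("P" if c is T else "Q")+".npy",a)
E
python3 m2.py
```

```text
round [ 5.286e-01 -3.466e-01  2.260e-02  5.291e-01 -3.461e-01  1.700e+02]
round [ 5.283e-01 -3.462e-01  2.260e-02  5.274e-01 -3.481e-01  2.960e+02]
square [4.353e-01 3.865e-01 1.840e-02 4.361e-01 3.859e-01 1.090e+02]
square [4.385e-01 3.859e-01 1.890e-02 4.381e-01 3.831e-01 4.700e+01]
orange [ 5.445e-01 -1.219e-01  2.010e-02  5.442e-01 -1.218e-01  1.420e+02]
orange [ 5.422e-01 -1.244e-01  2.070e-02  5.421e-01 -1.262e-01  1.530e+02]
clear [5.359e-01 3.580e-02 1.980e-02 5.356e-01 3.590e-02 1.400e+02]
clear [5.348e-01 3.340e-02 2.200e-02 5.334e-01 3.100e-02 1.170e+02]
red [5.346e-01 1.301e-01 1.040e-02 5.343e-01 1.293e-01 4.200e+01]
red [5.339e-01 1.266e-01 1.150e-02 5.321e-01 1.253e-01 2.900e+01]
sprayer [ 6.454e-01 -4.227e-01  2.530e-02  6.476e-01 -4.219e-01  8.400e+01]
sprayer [ 6.459e-01 -4.219e-01  2.520e-02  6.478e-01 -4.235e-01  1.520e+02]
sq 183 ((0.43577519059181213, 0.3844392001628876), (0.044599927961826324, 0.04787822812795639), 70.31542205810547) 0.084
sq 15 ((0.436479389667511, 0.3748980164527893), (0.013251599855720997, 0.041898082941770554), 80.20246124267578) 0.084
wheel ((0.5290975570678711, 0.16921986639499664), 0.05112846940755844) ((0.5292169451713562, 0.1700228452682495), (0.09662584215402603, 0.10166648775339127), 97.47037506103516)
rim 434 ((0.5404363870620728, -0.04569953680038452), (0.07047366350889206, 0.24925664067268372), 2.837256669998169)
sq 225 ((0.43652185797691345, 0.3830621838569641), (0.046348605304956436, 0.041983019560575485), 67.87171936035156) 0.081
sq 42 ((0.4372112452983856, 0.38092076778411865), (0.03486082702875137, 0.045626331120729446), 78.29104614257812) 0.081
wheel ((0.5288548469543457, 0.16659745573997498), 0.05567358061671257) ((0.5271812081336975, 0.1670629382133484), (0.09996768832206726, 0.10880956053733826), 174.5894317626953)
rim 451 ((0.5387353897094727, -0.05299457162618637), (0.0712936669588089, 0.23320922255516052), 2.90952730178833)
```

Trough yaw is about 2.85°, its centre about (0.539,-0.046), and the gap between the loaded jars about 111 mm. That leaves 5 mm between pieces. Square bottle first.

```bash
cat >> h.py <<'E'
TY=np.radians(2.85); TC=np.array([.5393,-.046]); HUB=np.array([.5287,.1687])
XT=np.array([np.cos(TY),np.sin(TY)]); YT=np.array([-np.sin(TY),np.cos(TY)])
def st(t=""):
    s=r.read_state(); print(t,"t%.1f"%s["clock"],"tcp",s["tcp_pos"].round(4),"F",s["contact_force"].round(1),"w %.3f"%s["width"]); return s
def place(yt,zg):
    p=TC+yt*YT
    r.move_ptp([*p,.26],down(TY)); r.move_l([*p,zg+.035],rate=.2)
    st("above"); r.move_l([*p,zg+.0135],rate=.06); r.hold(.15); st("low")
    r.move_l([*p,zg+.0115],rate=.02); r.hold(.2); st("down")
    r.set_gripper(.9); r.move_l([*p,.26],rate=.3)
E
python3 - <<'E'
from h import *
p=[.4367,.3855]; y=np.radians(69)
r.move_ptp([*p,.2],down(y)); r.move_l([*p,.045],rate=.2)
r.set_gripper(.3,4); s=st("sq1"); r.set_gripper(1.0)
r.move_l([*p,.13],rate=.3); r.move_ptp([*p,.13],down(y-np.pi/2)); r.move_l([*p,.045],rate=.2)
r.set_gripper(.2,25); st("sq2"); r.move_l([*p,.26],rate=.25); st("lift")
place(-.026,.045); st("end")
c=cap("top"); save(c,"top2.png"); np.savez("top2.npz",**c)
E
```

```text
sq1 t3.2 tcp [0.4374 0.3861 0.0453] F [1.1 2.2 1.2] w 0.531
sq2 t7.3 tcp [0.4362 0.3855 0.0451] F [-1.1  0.4  2.3] w 0.523
lift t8.3 tcp [0.4357 0.3848 0.2584] F [-0.8  0.4 -2.7] w 0.530
above t11.1 tcp [ 0.5416 -0.072   0.0809] F [ 0.3 -0.4 -2.5] w 0.528
low t11.7 tcp [ 0.5407 -0.072   0.0586] F [-0.   0.  -2.3] w 0.527
down t12.2 tcp [ 0.5408 -0.0721  0.0569] F [-0.4 -0.6  3.6] w 0.527
end t13.8 tcp [ 0.5395 -0.0716  0.2589] F [ 0.2 -0.6 -0.4] w 0.900
```

```bash
python3 - <<'E'
from h import *
p=[.5285,-.3464]; y=np.radians(65)
r.move_ptp([*p,.26],down(y)); r.set_gripper(1.0)
c=cap("top"); save(c,"top2.png"); s2=cap("side"); 
from m2 import capc
for a in(cloud(c),cloud(s2)):
    for n,(x,yy,z) in dict(orange=(.5436,-.122,.107),sq=(.5406,-.072,.112),clear=(.533,.034,.1)).items(): print(n,capc(a,x,yy,z,.028,.004))
a=cv2.resize(c["frame"][180:240,230:400],(680,240),interpolation=3); b=cv2.resize(s2["frame"][150:290,270:430],(400,350),interpolation=3)
o=np.zeros((600,680,3),np.uint8); o[:240]=a; o[250:,:400]=b; cv2.imwrite("pics/crop2.png",o[:,:,::-1])
st()
E
```

```text
orange [ 5.445e-01 -1.218e-01  2.010e-02  5.439e-01 -1.218e-01  1.290e+02]
sq [ 5.414e-01 -6.960e-02  1.650e-02  5.413e-01 -6.970e-02  9.300e+01]
clear [5.356e-01 3.590e-02 2.000e-02 5.356e-01 3.560e-02 1.280e+02]
orange [ 5.421e-01 -1.245e-01  2.140e-02  5.415e-01 -1.256e-01  1.430e+02]
sq [ 5.402e-01 -7.130e-02  1.760e-02  5.397e-01 -7.260e-02  9.400e+01]
clear [5.339e-01 3.260e-02 2.060e-02 5.331e-01 3.170e-02 1.080e+02]
 t15.8 tcp [ 0.5285 -0.3464  0.2601] F [-0.1  0.5  0. ] w 1.000
```

View pics/crop2.png

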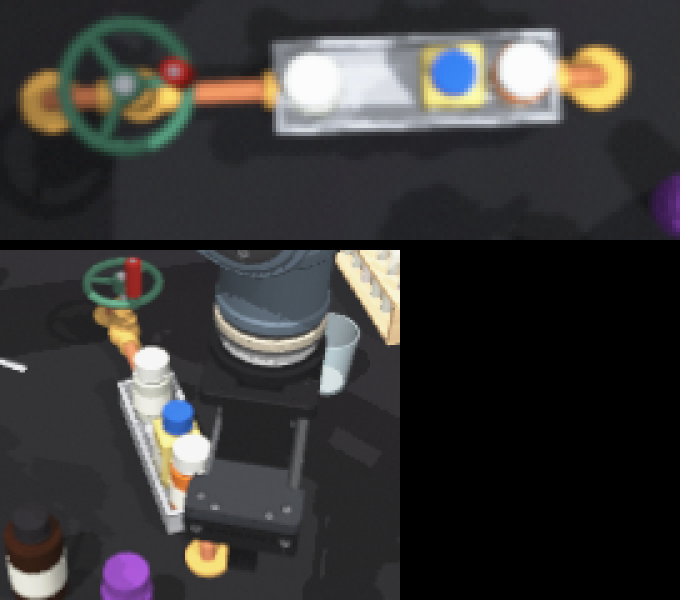

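The square bottle stands upright and square in the trough (blue cap at about (453,72) in the crop), clear of the orange jar. The gap left is about 59 mm. Round jar next.

```bash
python3 - <<'E'
from h import *
p=[.5285,-.3464]
r.move_l([*p,.045],rate=.2); r.set_gripper(.2,25); st("rd"); r.move_l([*p,.26],rate=.25); st("lift")
place(.028,.045); st("end")
q=HUB+.12*YT; r.move_ptp([*q,.27],down(TY+np.pi/2-np.pi)); st()
from m2 import capc
c=cap("top"); s2=cap("side")
for a in(cloud(c),cloud(s2)):
    for n,(x,yy,z) in dict(orange=(.5436,-.122,.107),sq=(.5406,-.072,.112),rd=(.538,-.018,.112),clear=(.533,.034,.1)).items(): print(n,capc(a,x,yy,z,.026,.004))
a=cv2.resize(c["frame"][180:240,230:400],(680,240),interpolation=3); b=cv2.resize(s2["frame"][150:290,270:430],(400,350),interpolation=3)
o=np.zeros((600,680,3),np.uint8); o[:240]=a; o[250:,:400]=b; cv2.imwrite("pics/crop3.png",o[:,:,::-1])
E
```

```text
rd t17.8 tcp [ 0.5286 -0.3463  0.0451] F [-0.3  1.2  0.8] w 0.570
lift t18.8 tcp [ 0.5275 -0.3455  0.2582] F [-0.7  0.2 -1.7] w 0.567
above t21.3 tcp [ 0.5388 -0.0185  0.0808] F [ 1.3 -1.5 -2.1] w 0.571
low t21.9 tcp [ 0.5381 -0.0181  0.0586] F [-0.2 -0.7 -2. ] w 0.565
down t22.4 tcp [ 0.5385 -0.0182  0.057 ] F [ 0.3 -0.   5. ] w 0.570
end t24.0 tcp [ 0.5367 -0.0177  0.2589] F [ 0.1  0.1 -0.3] w 0.901
 t25.9 tcp [0.5227 0.2881 0.2693] F [-0.4 -0.2  0.4] w 0.898
orange [ 5.446e-01 -1.221e-01  2.020e-02  5.448e-01 -1.217e-01  1.300e+02]
sq [ 5.416e-01 -6.980e-02  1.650e-02  5.420e-01 -6.910e-02  9.000e+01]
rd [ 5.394e-01 -1.690e-02  2.160e-02  5.387e-01 -1.680e-02  1.570e+02]
clear [5.358e-01 3.570e-02 2.010e-02 5.364e-01 3.590e-02 1.250e+02]
orange [ 5.428e-01 -1.241e-01  2.060e-02  5.420e-01 -1.252e-01  1.450e+02]
sq [ 5.399e-01 -7.170e-02  1.850e-02  5.395e-01 -7.310e-02  9.800e+01]
rd [ 5.376e-01 -1.920e-02  2.350e-02  5.372e-01 -2.040e-02  1.370e+02]
clear [5.336e-01 3.390e-02 2.070e-02 5.337e-01 3.270e-02 1.010e+02]
```

View pics/crop3.png

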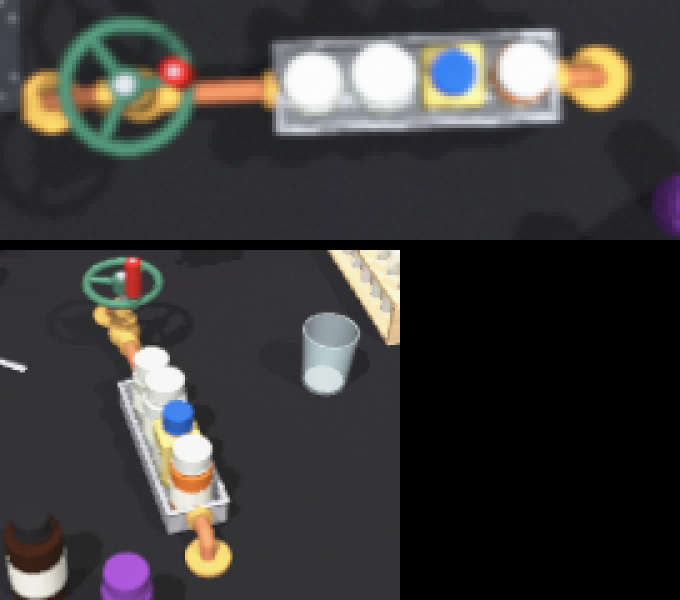

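All four jars stand upright in the trough, caps in a row at x≈312, 383, 453 and 525 in the crop, with nothing disturbed. The handle is at about -85° in the trough frame, so 0.76 turn open. Now I grip it and turn clockwise.

```bash
cat >> h.py <<'E'
ZH=.135; RH=.042
def ang(p,hub=HUB):
    d=np.asarray(p)[:2]-hub; return np.arctan2(d@YT,d@XT)
def hp(th,hub=HUB): return [*(hub+RH*(np.cos(th)*XT+np.sin(th)*YT)),ZH]
E
python3 - <<'E'
from h import *
p=np.array([.5343,.1283])
r.set_gripper(.6); r.move_ptp([*p,.22],down(TY-np.pi/2)); r.move_l([*p,ZH],rate=.15); st("at")
r.set_gripper(0,25); s=st("grip"); th=ang(s["tcp_pos"])%(2*np.pi); print("th",np.degrees(th))
L=[]
while th>np.radians(40):
    th=max(th-np.radians(15),np.radians(38)); r.move_l(hp(th),rate=.08); s=r.read_state()
    L.append(np.r_[np.degrees(th),s["tcp_pos"],s["contact_force"],s["clock"]])
print(np.array(L).round(4)[::2]); np.save("L.npy",L); st()
E
```

```text
at t28.1 tcp [0.5351 0.1291 0.1356] F [-0.7  0.2  0.5] w 0.600
grip t28.8 tcp [0.5344 0.1288 0.1353] F [-0.6  2.5  2.2] w 0.231
th 275.3010176364721
[[ 2.60301e+02  5.23900e-01  1.28700e-01  1.35300e-01  3.74900e-01
   6.69080e+00  6.84300e-01  2.90667e+01]
 [ 2.30301e+02  5.04800e-01  1.36000e-01  1.35300e-01  2.13480e+00
   5.14630e+00 -6.09000e-01  2.96333e+01]
 [ 2.00301e+02  4.90900e-01  1.52700e-01  1.35300e-01  3.93180e+00
   2.99160e+00  2.17700e-01  3.02000e+01]
 [ 1.70301e+02  4.87100e-01  1.73800e-01  1.35200e-01  2.78540e+00
   6.38100e-01  3.14310e+00  3.07667e+01]
 [ 1.40301e+02  4.94100e-01  1.94000e-01  1.35200e-01  6.86800e-01
   6.30000e-01  6.44540e+00  3.13333e+01]
 [ 1.10301e+02  5.10000e-01  2.07900e-01  1.35200e-01 -2.06330e+00
   2.06480e+00  7.71170e+00  3.19000e+01]
 [ 8.03010e+01  5.32200e-01  2.12300e-01  1.35200e-01 -1.36640e+00
   6.94540e+00  6.02710e+00  3.24667e+01]
 [ 5.03010e+01  5.54200e-01  2.04000e-01  1.35300e-01  2.64710e+00
   5.82280e+00  4.08230e+00  3.30333e+01]]
 t33.3 tcp [0.5612 0.1974 0.1353] F [4.  4.  3.1] w 0.236
```

```bash
python3 - <<'E'
from h import *
th=np.radians(38)
while th>np.radians(-25):
    th-=np.radians(3); r.move_l(hp(th),rate=.04); s=r.read_state(); f=s["contact_force"]
    ta=ang(s["tcp_pos"]); tg=-np.sin(ta)*XT+np.cos(ta)*YT; ft=f[:2]@tg
    print("%.0f act %.2f ft %.1f fr %.1f w %.3f"%(np.degrees(th),np.degrees(ta),ft,f[:2]@np.array([-tg[1],tg[0]]),s["width"]))
    if ft>18: break
r.hold(.3); st()
E
```

```text
35 act 36.27 ft 1.3 fr -6.1 w 0.233
32 act 33.38 ft 1.9 fr -5.6 w 0.234
29 act 30.38 ft 1.5 fr -5.4 w 0.230
26 act 27.33 ft 1.8 fr -4.5 w 0.234
23 act 24.29 ft 1.9 fr -5.7 w 0.234
20 act 21.23 ft 2.3 fr -4.3 w 0.236
17 act 18.15 ft 1.2 fr -4.7 w 0.236
14 act 15.06 ft 3.2 fr -3.5 w 0.232
11 act 11.79 ft 2.7 fr -4.3 w 0.235
8 act 8.56 ft 3.1 fr -4.9 w 0.231
5 act 5.26 ft 2.2 fr -3.8 w 0.233
2 act 2.35 ft 3.6 fr -4.5 w 0.231
-1 act 2.26 ft 9.3 fr -5.8 w 0.231
-4 act 2.16 ft 13.9 fr -5.9 w 0.234
-7 act 2.04 ft 21.0 fr -6.3 w 0.233
 t37.3 tcp [0.5709 0.1723 0.1353] F [ 4.9 21.   1.7] w 0.232
```

The stop is felt clearly at 2.3° in my frame: the angle stalls while the force climbs to 21 N. I take that as the zero reference, correct the hub estimate, and back off two full turns.

```bash
python3 - <<'E'
from h import *
H2=HUB+np.array([.0012,.0018]); ref=np.array([.5709,.1725]); a0=ang(ref,H2)
print("a0",np.degrees(a0)); prev=a0; tot=0
def go(th,rate):
    global prev,tot
    r.move_l(hp(th,H2),rate=rate); s=r.read_state(); a=ang(s["tcp_pos"],H2)
    tot+=(a-prev+np.pi)%(2*np.pi)-np.pi; prev=a; return s
for k in range(1,49):
    s=go(a0+np.radians(15*k),.09)
    if k%6==0: print(15*k,"tot %.2f"%np.degrees(tot),s["contact_force"].round(1),"w %.3f t %.1f"%(s["width"],s["clock"]))
cmd=4*np.pi
for _ in range(4):
    r.hold(.3); s=r.read_state(); a=ang(s["tcp_pos"],H2); tot+=(a-prev+np.pi)%(2*np.pi)-np.pi; prev=a
    e=4*np.pi-tot; print("err deg %.2f"%np.degrees(e),s["tcp_pos"].round(4),s["contact_force"].round(1))
    if abs(e)<np.radians(.4): break
    cmd+=e; go(a0+cmd,.02)
st()
c=cap("top"); s2=cap("side")
from m2 import capc
a=cloud(c)
a=cv2.resize(c["frame"][120:300,160:490],(660,360),interpolation=3); b=cv2.resize(s2["frame"][130:290,240:440],(300,240),interpolation=3)
o=np.zeros((600,660,3),np.uint8); o[:360]=a; o[360:,:300]=b; cv2.imwrite("pics/crop4.png",o[:,:,::-1])
E
```

```text
a0 -0.05729763428671643
90 tot 92.89 [0.1 1.6 7.9] w 0.233 t 39.1
180 tot 181.10 [ 2.3 -1.4  6.6] w 0.230 t 40.7
270 tot 267.31 [-0.   0.7  9.5] w 0.237 t 42.4
360 tot 359.76 [1.9 0.5 7.4] w 0.234 t 44.0
450 tot 453.11 [0.5 1.  7.9] w 0.230 t 45.7
540 tot 541.04 [ 1.6 -1.9  7.5] w 0.235 t 47.3
630 tot 627.19 [ 0.4 -0.5  9.1] w 0.235 t 49.0
720 tot 719.88 [2.1 0.3 6.8] w 0.233 t 50.6
err deg 0.14 [0.5709 0.1724 0.1352] [2.9 1.  6.4]
 t50.9 tcp [0.5709 0.1724 0.1352] F [2.9 1.  6.4] w 0.232
```

View pics/crop4.png

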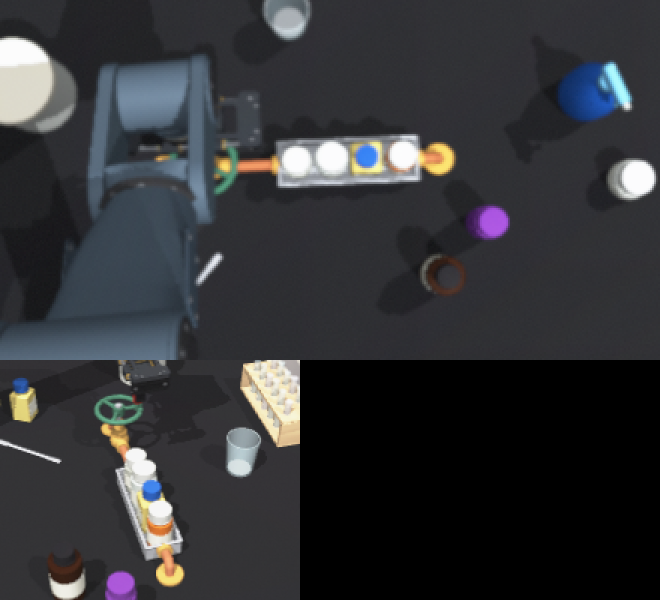

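The gripper is still on the red handle, at (136,400) in the side view, on the wheel's +x side. All four jars are upright in the trough and the bystanders are in place. The actual angle is within 0.2° of two turns, so I hand in.

```bash
python3 -c "
from h import *
r.finish_job()"
```

```text
the job is handed in; nothing more can be done
```

The job is done and handed in at about 51 s on the robot's clock. No verdict came back.

- **Loading:** The blue-capped square bottle (the one farthest from the base) and then the white-capped round jar went into the gap and were released. The pictures afterwards show all four jars upright in the trough, about 5 mm apart.
- **Valve:** I turned the wheel clockwise until it stalled against its stop, with the push rising to 21 N. I then backed it off counter-clockwise while tracking the arm's own position. The last reading was 719.9° from the stop, so about 0.1° short of two full turns.
- **Holding:** The gripper was still closed on the handle when I handed in, with an opening of about 20 mm and small forces (about 7 N).
- **Disagreements:** The two cameras differed by 2–3 mm on the jars in the trough. The stop came 2.3° from where the camera's hub estimate put it. I used the felt stop as zero and shifted the hub estimate by about 2 mm for the back-off.
- **Bystanders:** None looked moved in the last pictures, but I checked that only by eye. The arm hid part of the bench, and I did not look again at all three blue-capped look-alikes.

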